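Hold the loupe at the focus mark over the bolt

TASK

Inspect the bolt on the stand: first push the carriage by its black grip fully to the end stop, so that the bolt comes in front of the height post. Then pick up the loupe by its handle and hold it level, right side up and still, with the lens centred above the bolt at the height of the pointer on the post, touching neither stand nor bolt. Finish while holding it there (do not put it down), do not shift the pointer, and leave the other things where they are.

Things in the scene. Friction and masses are not known exactly. Their poses are not given: they have to be found in the camera images.
- stand: fixed bolt inspection stand: aluminium plate 12 mm high, x -50 to +85, y -150 to +70 mm from its origin (on the table under the viewing axis, z up), two low rails along y, an end stop block 34 mm high at y +42 to +54, a round height post at x +67 mm (13 mm thick, 190 mm high, engraved rings). +x is its back, away from the robot; yaw varies by up to 20 degrees
- carriage (a joint): slide of the carriage that carries the bolt: 0 at the far (-y) end, 0.060 m at the end stop, growing along the stand's +y; it starts between 0 and 0.025. It runs stiffly (about 2 N of friction) and stays where it is left. The carriage plate is 58 mm wide (x), its top 25 mm above the table
- slide_grip (a point): the carriage's upright black grip tab: 14 mm thick along the slide (stand y), 26 mm wide (stand x), from 25 to 65 mm above the table; this point is on its middle line 10 mm below its top. It stands 56 mm to the -y side of the bolt's middle; axes as the stand's
- bolt_mid (a point): middle of the bolt (52 mm long, lying along stand y, 15 mm high) clamped between small saddle blocks on the carriage; point 33 mm above the table; with the carriage at its end stop it lies exactly on the viewing axis (stand origin). Top of the bolt 40 mm above the table
- focus_mark (a point): tip of the small pointer (a flat black blade 24 mm wide, 4 mm thick, with a short pin) on the clamped black collar on the height post: marks the focal height. It points to the viewing axis and ends 40 mm from it; its height varies from 110 to 155 mm above the table. The collar is 16 mm high, 25 mm across; pushing it hard (over 20 N) shifts it
- loupe: loose hand loupe, about 90 g, lying flat to the left of the stand: round lens frame 64 mm across, 16 mm high, and a straight black handle 16 mm wide, 18 mm high, from 45 to 150 mm from the lens centre along the loupe's own -x (roughly towards the robot). Origin under the lens centre, on the underside; z up as it lies, so z vertical means level
- lens (a point): centre of the loupe's lens, 8 mm above its underside; axes as the loupe's
- loupe_grip (a point): place to grip the loupe's handle across its 16 mm width (close along the loupe's y): 85 mm from the lens centre along its -x, 9 mm above its underside. Beware of a thin upright rod of the room that hangs over the table between stand and loupe (at x 0.615, y 0.155), its lower end 0.56 m above the table: keep wrist and forearm clear, pulling back towards the robot before swinging across
- spare: loose spare bolt lying flat on the table, 66 mm long, 15 mm high; a bystander. Origin under its middle
- roll: loose roll of black tape, 55 mm across, 19 mm high; a bystander. Origin under its middle
- measure: loose tape measure, 38x75x62 mm, standing; a bystander. Origin under its middle
- carton: loose small white carton, 44x44x56 mm, standing; a bystander. Origin under its middle
- cutter: loose box cutter, 20x139x16 mm, lying; a bystander. Origin under its middle

How it is judged:
On the way, in this order (a step that is already met when the one before it is completed fails the run):
1. the carriage is at its end stop (value of joint carriage above 0.056 m), for 0.2 s.
2. the loupe is lifted off the table, the carriage still at its end stop (value of joint carriage above 0.056 m and height (world z) of lens above 0.06 m and contact force between loupe and the fingers above 0.5 N), for 0.2 s.
At the end, for the whole second after the job is handed in: Carriage within 4 mm of its end stop; lens centre within 12 mm of the bolt's middle in plan and within 7 mm of the pointer's height; loupe level within 0.12 rad (7 degrees), right side up, at rest, held by the fingers and touching no part of the stand (value of joint carriage above 0.056 m and horizontal distance between lens and bolt_mid below 0.012 m and horizontal distance between bolt_mid and stand below 0.006 m and z of lens in the frame of focus_mark between -0.007 and 0.007 m and angle between loupe's own z axis and vertical below 0.12 rad and linear speed of loupe below 0.02 m/s and angular speed of loupe below 0.15 rad/s and contact force between loupe and the fingers above 0.5 N and contact force between loupe and stand below 0.2 N); the arm keeps its last pose, push and grip.
It fails at once if the pointer is shifted by more than 4 mm (distance of focus_mark from where it was at the start of the episode above 0.004 m).
It fails at once if the spare bolt, tape roll, tape measure, carton or box cutter is moved by more than 25 mm (distance of any of spare, roll, measure, carton, cutter from where it was at the start of the episode above 0.025 m).
It also fails if it takes over 48 s, if anything falls off the work surface, if the arm or the gripper's body presses on something with over 40 N, if the wrist force passes 120 N, or if a joint passes its speed limit or range.

ROBOT

A 6-joint arm with a two-finger parallel gripper is mounted at the origin on a cart in front of the work surface, level with it; the furniture and walls round the work are solid. World frame = base frame: x ahead of the robot, y to its left, z up, the work surface at z = 0. Lengths are in m, angles in rad, forces in N, time in s.
With the tool pointing down it reaches from about 0.4 to 0.925 m from the base axis. Payload 3.4 kg.
Tool frame: the origin (TCP) lies on the centre line of the jaws, within the pads' length; the fingertips stand 22 mm ahead of it and the grasp point (between the pads) lies 3 mm ahead of it; z points along the fingers, y is the line along which they close (so a half turn about z gives the same grasp; the last joint's range is limited). The gripper opens to 85 mm and grips with 20 to 120 N. Pads are 22 mm wide; open, the fingers measure 114 mm over their backs; the gripper's body (76 mm by 85 mm) begins 54 mm behind the grasp point. The pads swing forward as they close: fully open they stand 13 mm farther back than shut.
Start: joints at [-1.419, 0.307, 1.506, -0, 1.328, -0.073], TCP at [0.128, -0.561, 0.253] pointing down, gripper open.
Joint ranges: [-3.12, 3.12], [-1.05, 2.28], [0.14, 2.33], [-1.42, 4.57], [0.1, 2.73], [-2.68, 2.68]. Speed limits (rad/s): [2.57, 2.57, 3.14, 3.14, 3.14, 3.14].

INTERFACE

Orientations are given as a unit quaternion [x, y, z, w].
In Python, from cell import monitor, optics, order gives the robot as it stands.
- The arm moves only by the tool apply_moves, never from a script. Its argument "rows" is a list of rows, each a list of 4 numbers: the shift along the world's x, y, z each as a share of 20 cm, from -1 to 1, then the turn about the world's z as a share of 30 degrees, from -1 to 1. A call has 1 to 20 rows; each row is the pose to reach, as a shift and turn from the pose commanded when the call began; what a row does not reach only later rows make up. A row lasts 1/10 s, in which the tool goes at most 50 mm and 8.59 degrees, less where a joint would pass 70% of its speed; a pose out of reach is approached as far as the arm can. A call with a number of a shift or a turn outside -1 to 1 is refused whole. A call with a gripper value outside its range is refused whole. "grip" is the opening, from 0 (shut) to 1 (fully open), set as the call begins (left out, the last holds). The fingers move at their own pace and stop on an object; "grip_force" is the grip in N (left out, the last holds). Time passes only in rows, so rows that repeat a pose let the fingers close. It gives the time, the measured TCP pose, the force, the opening and the grip force at its end, in the units of the state.
- monitor.get_obs(): the state, without advancing time (a new reading comes with each control period).
- optics.get_image(name): name is "scene" or "top" or "wrist"; returns a dict with "frame" (480x640x3 uint8, red, green, blue), "camera_matrix" (3x3 intrinsics, pixels), "extrinsics" (4x4, takes a point from camera to world coordinates); the wrist camera has in their place "mount" (4x4, takes a point from camera to tool coordinates, whose origin is the TCP and whose axes are the flange's). Camera axes: x right, y down, z forward; pixel columns grow to the right and rows downward; lengths in m; the calibration is good to about 2 mm. A picture is of the moment at which its call begins: read the wrist's pose just before it. There is no depth.
- order.finish_job(): hands the job in; it is judged then, once.
The state is a dict: "clock": time; "joint_positions": joint angles; "joint_vel": joint speeds; "joint_efforts": joint torques, N m; "ee_pos": TCP position; "eef_rot": TCP orientation; "ft_force": force on the tool from outside, world axes, zero at the start; "wrist_torque": the same for the moment, N m; "gripper_width": finger opening in m; "grasp_force": force on a finger pad.
Only numpy, scipy, OpenCV 4.12 (cv2) and the standard library are available. Lean on these libraries where they do the work, as an engineer would, in place of code of your own. Each camera call takes 0.05 s, during which the arm holds its last target. There are 200 camera calls.

## Working session

There is one attempt and no reset: what is moved stays moved. The work goes in short steps, Python scripts to look and compute and a tool call to move; the robot and the scene stay as the last step left them, time stands still between calls to the robot, and variables do not carry over. Pictures are saved under pics/ and viewed, at most 10 in all, crops included, and the job is handed in when it is done.

Besides the shell and the picture viewer there is one more tool, called after ">>>" in YAML: its name, and indented under it one key for each argument. apply_moves: Moves the arm, as the interface text tells. Its arguments: {"type":"object","properties":{"rows":{"type":"array","items":{"type":"array","items":{"type":"number","minimum":-1,"maximum":1}}},"grip":{"type":"number"},"grip_force":{"type":"number"}},"required":["rows"]}

```bash
mkdir -p pics; python3 - <<'E'
from cell import monitor, optics, order
import cv2,numpy as np,pickle
o=monitor.get_obs();print({k:np.round(v,3).tolist() for k,v in o.items()})
d={}
for n in ["scene","top"]:
    r=optics.get_image(n);d[n]=r;cv2.imwrite(f"pics/{n}0.png",r["frame"][:,:,::-1])
    print(n,r["camera_matrix"],r["extrinsics"])
r=optics.get_image("wrist");print(r["mount"],r["camera_matrix"])
pickle.dump(d,open("d0.pkl","wb"))
E
```

```text
{'clock': 0.0, 'joint_positions': [-1.42, 0.308, 1.508, -0.0, 1.328, -0.074], 'joint_vel': [0.0, 0.001, -0.001, 0.0, 0.001, -0.0], 'joint_efforts': [0.0, -45.755, -25.192, -0.001, 0.013, -0.0], 'ee_pos': [0.128, -0.56, 0.252], 'eef_rot': [0.994, 0.112, -0.0, -0.001], 'ft_force': [0.085, 0.504, 0.084], 'wrist_torque': [0.021, 0.052, -0.017], 'grasp_force': 0.0, 'gripper_width': 0.086}
scene [[588.22055196   0.         314.29496445]
 [  0.         588.22055196 240.2752482 ]
 [  0.           0.           1.        ]] [[ 0.53954271 -0.36112174  0.76058185 -0.46424754]
 [-0.84189761 -0.2205565   0.49250711 -0.6071545 ]
 [-0.01010375 -0.90606066 -0.42302718  0.65910403]
 [ 0.          0.          0.          1.        ]]
top [[494.06239726   0.         322.85361835]
 [  0.         494.06239726 242.67058269]
 [  0.           0.           1.        ]] [[ 0.00613738 -0.99755013  0.06968556  0.45428474]
 [-0.99990218 -0.00699782 -0.0121101   0.04317507]
 [ 0.01256807 -0.06960442 -0.9974955   1.42064626]
 [ 0.          0.          0.          1.        ]]
[[-4.23748983e-05 -9.47586186e-01 -3.19500263e-01  8.26803073e-02]
 [ 9.99999968e-01  3.93194415e-05 -2.49243791e-04 -7.11612707e-05]
 [ 2.48742545e-04 -3.19500263e-01  9.47586154e-01 -1.20190172e-01]
 [ 0.00000000e+00  0.00000000e+00  0.00000000e+00  1.00000000e+00]] [[414.92789759   0.         318.32366113]
 [  0.         414.92789759 242.04175774]
 [  0.           0.           1.        ]]
```

View pics/scene0.png

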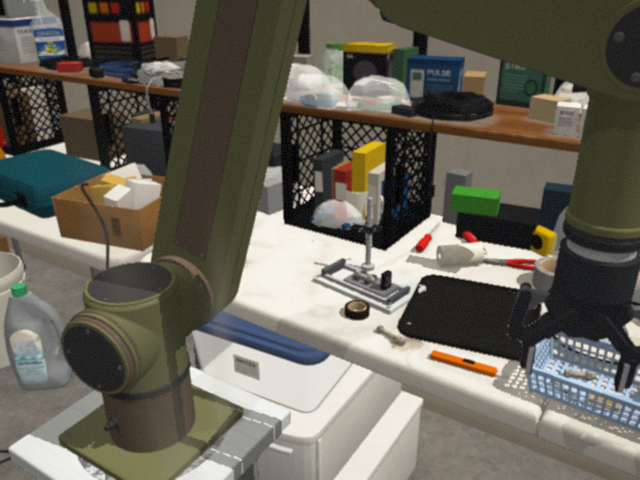

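View pics/top0.png

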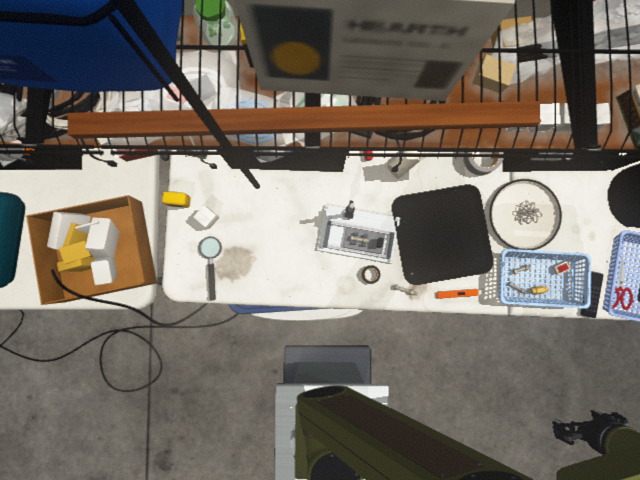

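The scene view shows the stand at (365,285), tape roll (357,310) and spare bolt (390,335). In the top view the stand is at (355,235) with the collar at (349,208), the loupe lens is at (209,247) with its handle running to (211,300), the rod's end is at (257,185), and the roll is at (370,274).

```bash
cat > h.py <<'E'
import numpy as np,cv2
def ray(r,p,T=None):
    T=r["extrinsics"] if T is None else T
    d=np.linalg.inv(r["camera_matrix"])@[p[0],p[1],1.];return T[:3,3],T[:3,:3]@d
def onz(r,p,z,T=None):
    c,d=ray(r,p,T);return c+d*(z-c[2])/d[2]
def tri(rs):
    A=np.zeros((3,3));b=np.zeros(3)
    for c,d in rs:
        d=d/np.linalg.norm(d);M=np.eye(3)-np.outer(d,d);A+=M;b+=M@c
    x=np.linalg.solve(A,b);return x,[np.linalg.norm((np.eye(3)-np.outer(d,d)/(d@d))@(x-c)) for c,d in rs]
E
python3 - <<'E'
import pickle,cv2,numpy as np
from h import *
d=pickle.load(open("d0.pkl","rb"))
t=d["top"];s=d["scene"]
a=cv2.resize(t["frame"][195:275,310:410],None,fx=6,fy=6,interpolation=2)[:,:,::-1]
b=cv2.resize(s["frame"][190:310,310:420],None,fx=2.4*1.6,fy=2.4*1.6,interpolation=2)[:,:,::-1]
a=cv2.resize(t["frame"][195:275,310:410],(400,320),interpolation=2)[:,:,::-1]
b=cv2.resize(s["frame"][195:315,310:410],(400,480),interpolation=2)[:,:,::-1]
im=np.zeros((480,800,3),np.uint8);im[:320,:400]=a;im[:,400:]=b
cv2.imwrite("pics/crop1.png",im)
for n,p,z in [("lens",(209,247),.012),("hend",(211,299),.018),("carton",(205,217),.05),("measure",(176,199),.05),("roll",(370,274),.015),("spare",(403,290),.01)]:
    print(n,onz(t,p,z).round(3))
# loupe handle: dark pixels
g=cv2.cvtColor(t["frame"],cv2.COLOR_RGB2GRAY)
m=np.zeros_like(g);m[262:301,203:219]=g[262:301,203:219]<90
ys,xs=np.nonzero(m);P=np.array([onz(t,(x,y),.016)[:2] for x,y in zip(xs,ys)])
c=P.mean(0);u=np.linalg.svd(P-c)[2][0];u*=np.sign(u[0]);pr=(P-c)@u
print("handle",c,u,np.degrees(np.arctan2(u[1],u[0])),pr.min(),pr.max(),len(P))
E
```

```text
lens [0.538 0.35  0.012]
hend [0.391 0.34  0.018]
carton [0.619 0.355 0.05 ]
measure [0.669 0.437 0.05 ]
roll [ 0.464 -0.108  0.015]
spare [ 0.419 -0.203  0.01 ]
handle [0.44247257 0.34086028] [0.9982669 0.058849 ] 3.373748836552756 -0.051715539303322636 0.04701299821520923 154
```

View pics/crop1.png

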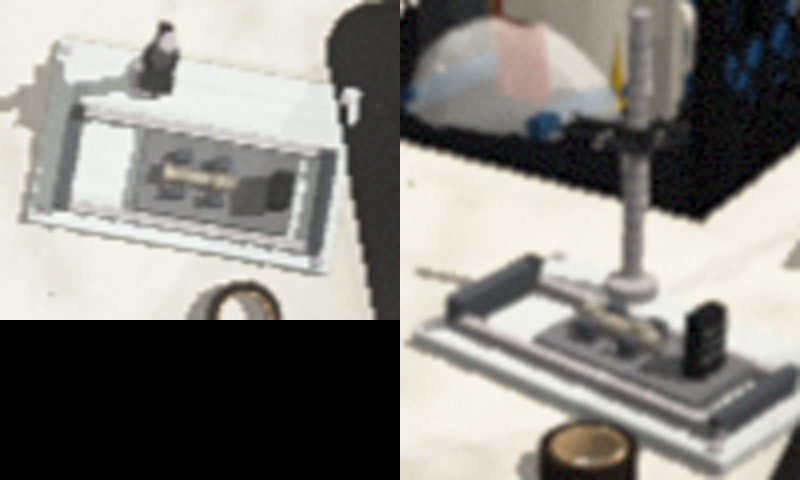

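The crop shows the stand's plate corners at TL (62,40), BL (27,222) and BR (328,272) in crop pixels. The end stop is the left dark block and the tab is at about (283,192). The carriage must therefore slide left, which is world +y.

```bash
python3 - <<'E'
import pickle
from h import *
d=pickle.load(open("d0.pkl","rb"));t=d["top"];s=d["scene"]
T=lambda x,y:(310+x/4-.4,195+y/4-.4); S=lambda x,y:(310+(x-400)/4-.4,195+y/4-.4)
for n,p in [("TL",(62,40)),("BL",(27,222)),("BR",(328,272))]: print(n,onz(t,T(*p),.012).round(4))
q=onz(t,T(328,272),.012)-onz(t,T(27,222),.012);print("yaw",np.degrees(np.arctan2(-q[1],-q[0]))-90,np.linalg.norm(q))
print("tab",onz(t,T(283,192),.065), onz(s,S(707,306),.065), tri([ray(t,T(283,192)),ray(s,S(707,306))]))
print("bolt",tri([ray(t,T(198,177)),ray(s,S(622,322))]))
print("posttop",tri([ray(t,T(168,28)),ray(s,S(638,10))]))
E
```

```text
TL [0.6624 0.0203 0.012 ]
BL [0.5313 0.0445 0.012 ]
BR [ 0.497  -0.1706  0.012 ]
yaw -9.053632966109987 0.21780170239561394
tab [ 0.550297   -0.13168355  0.065     ] [ 0.55301182 -0.13133835  0.065     ] (array([ 0.55046285, -0.13197159,  0.06626772]), [np.float64(0.0005133728685867883), np.float64(0.0005133728685866786)])
bolt (array([ 0.56258579, -0.0756503 ,  0.03508049]), [np.float64(1.0733579484593423e-05), np.float64(1.0733579484664171e-05)])
posttop (array([ 0.64322653, -0.04118418,  0.18729716]), [np.float64(0.002767496974337525), np.float64(0.0027674969743378052)])
```

>>> apply_moves:
  rows:
    - [1,1,0,-0.73]
    - [1,1,0,-0.73]
    - [1,1,0,-0.73]
    - [1,1,0,-0.73]
    - [1,1,0,-0.73]
    - [1,1,0,-0.73]
    - [1,1,0,-0.73]
  grip: 0

```text
clock: 0.85
ee_pos: [0.3305, -0.3569, 0.2531]
eef_rot: [0.997, -0.076, 0.0, -0.001]
ft_force: [-0.3, 0.7, 0.1]
gripper_width: 0.0003
grasp_force: 0.0
```

>>> apply_moves:
  rows:
    - [1,1,0,0]
    - [1,1,0,0]
    - [1,1,0,0]
    - [1,1,0,0]
    - [1,1,0,0]
    - [1,1,0,0]
    - [1,1,0,0]
    - [1,1,0,0]

```text
clock: 1.65
ee_pos: [0.5281, -0.1607, 0.2528]
eef_rot: [0.997, -0.078, -0.001, 0.0]
ft_force: [-0.5, 0.3, 0.0]
gripper_width: 0.0001
grasp_force: 0.0
```

```bash
cat >> h.py <<'E'
from scipy.spatial.transform import Rotation as R
def wrist(name):
    from cell import monitor,optics
    import pickle
    o=monitor.get_obs();r=optics.get_image("wrist")
    T=np.eye(4);T[:3,:3]=R.from_quat(o["eef_rot"]).as_matrix();T[:3,3]=o["ee_pos"]
    r["extrinsics"]=T@np.array(r["mount"]);pickle.dump(r,open(name+".pkl","wb"))
    cv2.imwrite(f"pics/{name}.png",r["frame"][:,:,::-1])
    print(o["clock"],np.round(o["ee_pos"],4),np.degrees(np.arctan2(T[1,0],T[0,0])).round(2),np.round(o["ft_force"],1),o["gripper_width"]);return r
E
python3 -c "
from h import *
wrist('w1')"
```

```text
1.65 [ 0.5281 -0.1607  0.2528] -8.93 [-0.5  0.3  0. ] 6.163308249714658e-05
```

View pics/w1.png

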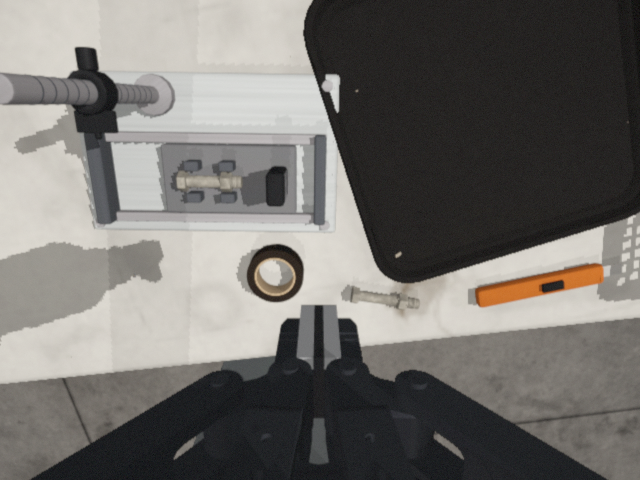

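The wrist view shows the tab at (277,185), bolt (210,182), pointer and collar at (95,110), end stop at (103,180), and the plate's front edge from (95,228) to (333,231).

>>> apply_moves:
  rows:
    - [0,0.6,0,0]
    - [0,0.6,0,0]
    - [0,0.6,0,0]
    - [0,0.6,0,0]
    - [0,0.6,0,0]

```text
clock: 2.2
ee_pos: [0.5276, -0.0419, 0.2534]
eef_rot: [0.997, -0.079, 0.0, 0.001]
ft_force: [0.7, -0.3, 0.7]
gripper_width: -0.0002
grasp_force: 0.0
```

```bash
python3 - <<'E'
from h import *
import pickle
w2=wrist('w2')["frame"];w1=pickle.load(open("w1.pkl","rb"))["frame"]
f=lambda a,s:cv2.resize(a,s,interpolation=cv2.INTER_CUBIC)[:,:,::-1]
im=np.zeros((600,800,3),np.uint8)
im[:300,:400]=f(w1[40:140,60:193],(400,300)); im[:300,400:]=f(w1[140:240,180:313],(400,300))
im[300:]=f(w2[30:255,180:480],(800,600))[:300] if 0 else f(w2[40:190,180:580],(800,300))
cv2.imwrite("pics/crop2.png",im)
E
```

```text
2.2 [ 0.5276 -0.0419  0.2534] -9.06 [ 0.7 -0.3  0.7] -0.0002304868880190482
```

View pics/crop2.png

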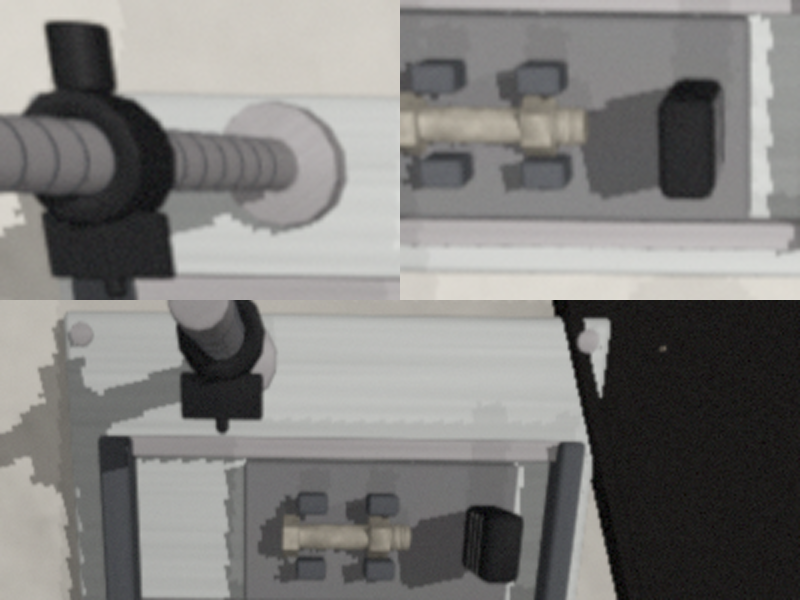

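View pics/w2.png

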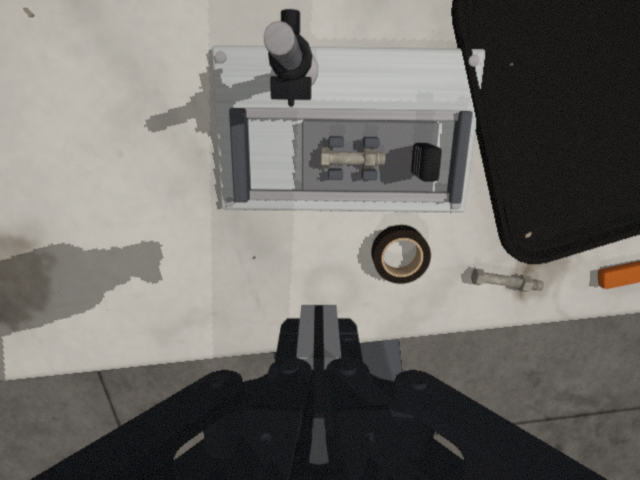

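Views w1 and w2 both show the pointer's pin tip, at (99.3,137.3) and (291,105.7). They also show the tab top at (275,189) and (431.5,163), and the bolt ends.

```bash
python3 - <<'E'
from h import *
import pickle
a,b=[pickle.load(open(f"w{i}.pkl","rb")) for i in (1,2)]
def t(n,p,q): 
    x,e=tri([ray(a,p),ray(b,q)]);print(n,x.round(4),np.round(e[0],4));return x
pin=t("pin",(99.3,137.2),(291,105.7))
t("bladeL",(76.6,131.5),(271.5,98));t("bladeR",(117.5,131.8),(311,99))
L=t("boltL",(176,181.5),(321.5,157.5));Rr=t("boltR",(241.5,182.3),(385,159))
t("tab",(275.1,189.3),(431.5,163))
FL=t("FL",(95,228.5),(219,209));FR=t("FR",(333.5,231.5),(464.5,211.5))
bl=onz(b,(213,48),.012);fl=onz(b,(219,209),.012);fr=onz(b,(464.5,211.5),.012)
fl1=onz(a,(95,228.5),.012);fr1=onz(a,(333.5,231.5),.012)
print(bl,fl,fr,fl1,fr1)
for f,g in((fl,fr),(fl1,fr1)):
    y=(f-g)[:2];print(np.linalg.norm(y));y/=np.linalg.norm(y);x=np.array([y[1],-y[0]])
    m=(f+g)[:2]/2;o=m+.05*x+.04*y;print("yaw",np.degrees(np.arctan2(x[1],x[0])),"origin",o,"origin from pin",pin[:2]-.04*x)
    print("bolt local",[( (v[:2]-o)@x,(v[:2]-o)@y) for v in (L,Rr)])
E
```

```text
pin [ 0.61   -0.0383  0.1129] 0.0002
bladeL [ 0.6156 -0.0281  0.1169] 0.0001
bladeR [ 0.6116 -0.0507  0.1139] 0.0
boltL [ 0.5676 -0.0507  0.0409] 0.0002
boltR [ 0.5576 -0.1012  0.0341] 0.0001
tab [ 0.5531 -0.1312  0.0623] 0.0004
FL [0.5313 0.0503 0.0014] 0.0001
FR [ 0.4969 -0.1696  0.0124] 0.0002
[0.66256353 0.02138963 0.012     ] [0.53360006 0.04730337 0.012     ] [ 0.49661829 -0.1697567   0.012     ] [0.53342207 0.04391738 0.012     ] [ 0.49695231 -0.16960201  0.012     ]
0.2201879382725952
yaw -9.668967178927376 origin [ 0.57111712 -0.03019266] origin from pin [ 0.57054756 -0.0315988 ]
bolt local [(np.float64(-5.816510961549847e-05), np.float64(-0.020852655403079585)), (np.float64(-0.0014422391502173406), np.float64(-0.07228990465278291))]
0.21661157150973148
yaw -9.692756334646981 origin [ 0.57120802 -0.03183156] origin from pin [ 0.57055035 -0.03158243]
bolt local [(np.float64(-0.00041503489831435503), np.float64(-0.019252470605016635)), (np.float64(-0.001777752120964794), np.float64(-0.07069029008734952))]
```

>>> apply_moves:
  rows:
    - [0.107,-0.586,0,-0.02]
    - [0.107,-0.586,0,-0.02]
    - [0.107,-0.586,0,-0.02]
    - [0.107,-0.586,-0.2,-0.02]
    - [0.107,-0.586,-0.4,-0.02]
    - [0.107,-0.586,-0.65,-0.02]
    - [0.107,-0.586,-0.8,-0.02]
    - [0.107,-0.586,-0.9,-0.02]
    - [0.107,-0.586,-0.925,-0.02]
    - [0.107,-0.586,-0.925,-0.02]

```text
clock: 3.25
ee_pos: [0.5489, -0.1586, 0.0676]
eef_rot: [0.996, -0.085, -0.001, -0.0]
ft_force: [-0.1, 0.1, 0.2]
gripper_width: -0.0001
grasp_force: 0.0
```

```bash
python3 -c "
from h import *
wrist('w3')"
```

```text
3.25 [ 0.5489 -0.1586  0.0676] -9.71 [-0.1  0.1  0.2] -8.855067385850483e-05
```

View pics/w3.png

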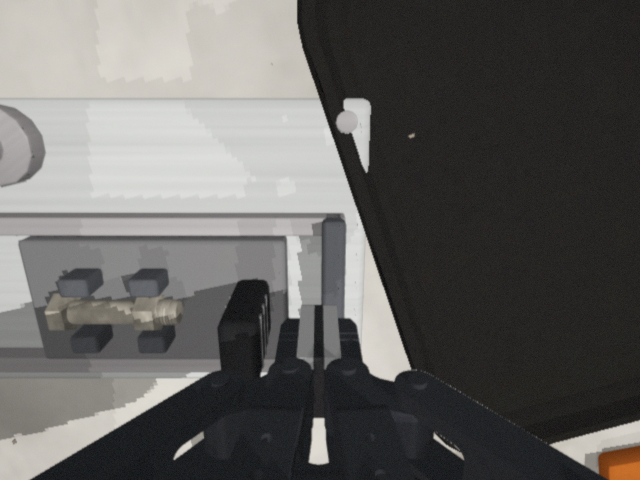

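The fingers stand just to the right (-y) of the tab, with a gap of a few mm: tab edge at about 265 px, finger edge at about 283 px. I'll push along stand +y.

>>> apply_moves:
  rows:
    - [0.008,0.049,0,0]
    - [0.017,0.099,0,0]
    - [0.025,0.148,0,0]
    - [0.034,0.197,0,0]
    - [0.038,0.222,0,0]
    - [0.038,0.222,0,0]

```text
clock: 3.9
ee_pos: [0.557, -0.1117, 0.0685]
eef_rot: [0.997, -0.083, -0.0, -0.0]
ft_force: [0.4, 0.6, -0.4]
gripper_width: 0.0001
grasp_force: 0.0
```

>>> apply_moves:
  rows:
    - [0.003,0.015,0,0]
    - [0.005,0.03,0,0]
    - [0.008,0.044,0,0]
    - [0.008,0.044,0,0]

```text
clock: 4.3
ee_pos: [0.5576, -0.1069, 0.0682]
eef_rot: [0.997, -0.083, -0.001, 0.002]
ft_force: [-3.6, -10.3, 2.3]
gripper_width: 0.0
grasp_force: 5.3
```

>>> apply_moves:
  rows:
    - [0.001,0.006,0,0]
    - [0.001,0.006,0,0]

```text
clock: 4.5
ee_pos: [0.5577, -0.1068, 0.0683]
eef_rot: [0.997, -0.083, -0.001, 0.003]
ft_force: [-4.3, -13.6, 1.5]
gripper_width: -0.0005
grasp_force: 7.0
```

```bash
python3 -c "
from h import *
wrist('w4')
from cell import optics
import pickle
r=optics.get_image('top');pickle.dump(r,open('t1.pkl','wb'))"
```

```text
4.5 [ 0.5577 -0.1068  0.0683] -9.53 [ -4.3 -13.6   1.5] -0.0004854467674882922
```

View pics/w4.png

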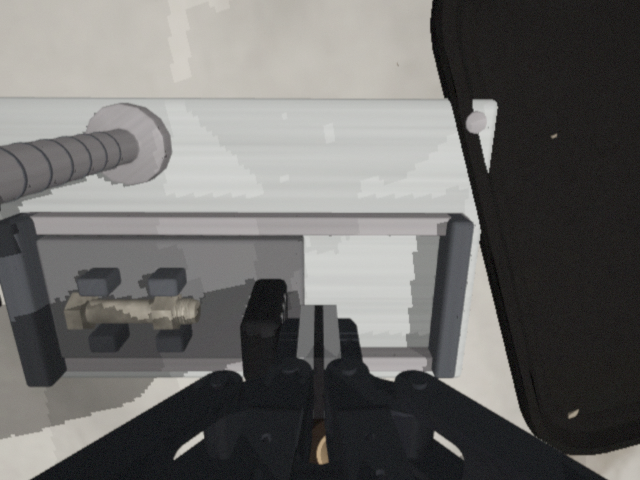

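The carriage's edge now touches the end-stop block, and force rises without motion, so it is at the stop. I'll back off, rise, pull back and swing over to the loupe.

>>> apply_moves:
  rows:
    - [-0.005,-0.03,0,0]
    - [-0.005,-0.05,0.1,0]
    - [-0.005,-0.05,0.35,0]
    - [-0.005,-0.05,0.6,0]
    - [-0.1,-0.05,0.85,0]
    - [-0.3,0,0.91,0]
    - [-0.5,0.15,0.91,0.1]
    - [-0.6,0.4,0.91,0.2]
    - [-0.6,0.65,0.91,0.43]
    - [-0.6,0.9,0.91,0.43]
    - [-0.6,1,0.91,0.43]

```text
clock: 5.7
ee_pos: [0.4378, 0.1002, 0.2504]
eef_rot: [1.0, 0.03, -0.0, -0.001]
ft_force: [-0.6, -1.2, -0.0]
gripper_width: 0.0002
grasp_force: 0.0
```

>>> apply_moves:
  rows:
    - [0,0.25,0,0]
    - [0,0.5,0,0]
    - [0,0.75,0,0]
    - [0,0.95,0,0]
    - [0,0.95,0,0]
    - [0,0.95,0,0]
  grip: 0.6

```text
clock: 6.3
ee_pos: [0.4381, 0.2875, 0.2496]
eef_rot: [1.0, 0.03, -0.001, 0.0]
ft_force: [0.2, -0.8, 0.0]
gripper_width: 0.051
grasp_force: 0.0
```

```bash
python3 -c "
from h import *
wrist('w5')"
```

```text
6.3 [0.4381 0.2875 0.2496] 3.42 [ 0.2 -0.8  0. ] 0.05098188509343152
```

View pics/w5.png

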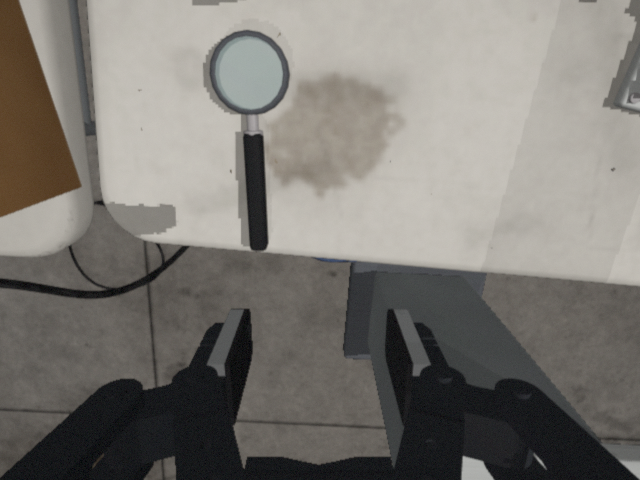

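Frame w5 shows the lens at (249,72) and the handle from (253,134) to (259,249), all reachable. I'll shift for a second view and triangulate.

>>> apply_moves:
  rows:
    - [0,0.2,0,0]
    - [0,0.27,0,0]
    - [0,0.27,0,0]
    - [0,0.27,0,0]

```text
clock: 6.75
ee_pos: [0.4387, 0.3391, 0.25]
eef_rot: [1.0, 0.028, -0.0, 0.001]
ft_force: [0.4, 0.5, 0.1]
gripper_width: 0.0511
grasp_force: 0.0
```

```bash
cat > loupe.py <<'E'
from h import *
import pickle
def feats(r,x0,x1):
    f=r["frame"];g=cv2.cvtColor(f,cv2.COLOR_RGB2GRAY)
    m=np.zeros_like(g);m[120:262,x0:x1]=(g[120:262,x0:x1]<50)*255
    n,l,s,c=cv2.connectedComponentsWithStats(m);k=1+np.argmax(s[1:,4])
    ys,xs=np.nonzero(l==k);P=np.c_[xs,ys].astype(float);mu=P.mean(0);u=np.linalg.svd(P-mu)[2][0];u*=np.sign(u[1])
    t=(P-mu)@u;a,b=mu+u*(t.min()),mu+u*(t.max())
    m=np.zeros_like(g);m[10:125,x0-60:x1+60]=(g[10:125,x0-60:x1+60]<95)*255
    cs=max(cv2.findContours(m,0,2)[0],key=cv2.contourArea);e=cv2.fitEllipse(cs)
    print(s[k],a,b,e);return mu,a,b,np.array(e[0])
if __name__=="__main__":
    w6=wrist("w6");w5=pickle.load(open("w5.pkl","rb"))
    A=feats(w5,235,275);B=feats(w6,290,345)
    for n,p,q in zip(["mid","near","far","lens"],A,B):
        print(n,*[np.round(v,4) for v in tri([ray(w5,p),ray(w6,q)])],onz(w5,p,.016).round(4),onz(w6,q,.016).round(4))
E
python3 loupe.py
```

```text
6.75 [0.4387 0.3391 0.25  ] 3.26 [0.4 0.5 0.1] 0.05113384101607442
[ 244  134   23  116 2054] [252.42480803 133.60330023] [258.60288592 249.23493323] ((248.68064880371094, 72.42573547363281), (77.37632751464844, 84.30323028564453), 158.11129760742188)
[ 304  139   18  115 1848] [312.70109376 138.92832816] [313.92161891 253.04362051] ((311.7686767578125, 77.65695190429688), (76.78365325927734, 82.6224136352539), 178.0123748779297)
mid [0.4425 0.3437 0.0066] [0. 0.] [0.4446 0.3424 0.016 ] [0.4445 0.3437 0.016 ]
near [0.4914 0.3468 0.007 ] [0.0002 0.0002] [0.4923 0.3454 0.016 ] [0.4919 0.3467 0.016 ]
far [0.3875 0.3402 0.0064] [0. 0.] [0.391 0.339 0.016] [0.391  0.3403 0.016 ]
lens [0.5395 0.3501 0.0079] [0. 0.] [0.5391 0.3488 0.016 ] [0.5392 0.3499 0.016 ]
```

>>> apply_moves:
  rows:
    - [0.08,0.025,-0.2,0.01]
    - [0.08,0.025,-0.4,0.01]
    - [0.08,0.025,-0.6,0.01]
    - [0.08,0.025,-0.8,0.01]
    - [0.08,0.025,-0.9,0.01]
    - [0.08,0.025,-0.9,0.01]

```text
clock: 7.4
ee_pos: [0.4526, 0.3426, 0.0673]
eef_rot: [1.0, 0.031, -0.003, 0.002]
ft_force: [-0.3, 0.1, 0.3]
gripper_width: 0.0512
grasp_force: 0.0
```

```bash
python3 - <<'E'
from h import *
w=wrist("w7");f=w["frame"];g=cv2.cvtColor(f,cv2.COLOR_RGB2GRAY)
for row in (200,230,260,290,310,330):
    xs=np.nonzero(g[row,265:375]<50)[0]+265
    print(row,xs.min() if len(xs) else 0,xs.max() if len(xs) else 0,len(xs), onz(w,(xs.mean(),row),.018).round(4) if len(xs) else 0)
im=cv2.resize(f[:,:,::-1],(640,480));cv2.imwrite("pics/w7v.png",im)
E
```

```text
7.4 [0.4526 0.3426 0.0673] 3.51 [-0.3  0.1  0.3] 0.05119513748946998
200 0 0 0 0
230 297 331 35 [0.4831 0.3463 0.018 ]
260 298 331 34 [0.4694 0.3453 0.018 ]
290 298 331 34 [0.455  0.3445 0.018 ]
310 299 331 33 [0.445  0.3436 0.018 ]
330 299 331 33 [0.4346 0.343  0.018 ]
```

>>> apply_moves:
  rows:
    - [0.01,0.008,-0.1,0.01]
    - [0.01,0.008,-0.17,0.01]
    - [0.01,0.008,-0.208,0.01]
    - [0.01,0.008,-0.208,0.01]

```text
clock: 7.85
ee_pos: [0.4573, 0.347, 0.0293]
eef_rot: [0.999, 0.034, 0.0, -0.0]
ft_force: [-0.2, -0.0, -0.0]
gripper_width: 0.0511
grasp_force: 0.0
```

>>> apply_moves:
  rows:
    - [0,0,0,0]
    - [0,0,0,0]
    - [0,0,0,0]
    - [0,0,0,0]
    - [0,0,0,0]
    - [0,0,0,0]
  grip: 0
  grip_force: 60

```text
clock: 8.45
ee_pos: [0.4576, 0.3475, 0.03]
eef_rot: [0.999, 0.034, 0.001, -0.0]
ft_force: [-0.4, -1.5, 5.4]
gripper_width: 0.0136
grasp_force: 60.1
```

>>> apply_moves:
  rows:
    - [0,0,0,0]
    - [0,0,0,0]
    - [0,-0.01,-0.01,0]
    - [0,-0.01,-0.022,0]
    - [0,-0.01,-0.022,0]
  grip: 0.4

```text
clock: 8.95
ee_pos: [0.4565, 0.3449, 0.0237]
eef_rot: [0.999, 0.034, -0.001, 0.0]
ft_force: [0.7, 0.4, 0.0]
gripper_width: 0.0344
grasp_force: 0.0
```

>>> apply_moves:
  rows:
    - [0,0,0,0]
    - [0,0,0,0]
    - [0,0,0,0]
    - [0,0,0,0]
    - [0,0,0,0]
    - [0,0,0,0]
  grip: 0
  grip_force: 70

```text
clock: 9.55
ee_pos: [0.457, 0.3453, 0.0244]
eef_rot: [0.999, 0.034, 0.0, -0.0]
ft_force: [0.1, 1.5, 1.0]
gripper_width: 0.0141
grasp_force: 70.1
```

>>> apply_moves:
  rows:
    - [0,0,0.05,0]
    - [0,0,0.15,0]
    - [0,0,0.3,0]
    - [-0.05,0,0.5,0]
    - [-0.15,0,0.6,0]
    - [-0.18,0,0.65,0]
    - [-0.18,0,0.65,0]
    - [-0.18,0,0.65,0]
    - [-0.18,0,0.65,0]

```text
clock: 10.45
ee_pos: [0.4209, 0.3448, 0.153]
eef_rot: [0.999, 0.034, -0.001, 0.001]
ft_force: [-0.4, -0.7, -1.4]
gripper_width: 0.0142
grasp_force: 69.9
```

```bash
cat > lens.py <<'E'
from h import *
import sys
w=wrist(sys.argv[1]);f=w["frame"];g=cv2.cvtColor(f,cv2.COLOR_RGB2GRAY)
m=((g<75)*255).astype(np.uint8);m[230:]=0
best=[]
for c in cv2.findContours(m,cv2.RETR_LIST,2)[0]:
    if len(c)>40 and cv2.contourArea(c)>3000:
        e=cv2.fitEllipse(c);print(cv2.contourArea(c),np.round(e[0],1),np.round(e[1],1),round(e[2]))
E
python3 lens.py w8
```

```text
10.45 [0.4209 0.3448 0.153 ] 3.87 [-0.4 -0.7 -1.4] 0.014244643231694642
10088.0 [ 36.9 141.8] [ 64.2 242. ] 170
```

View pics/w8.png

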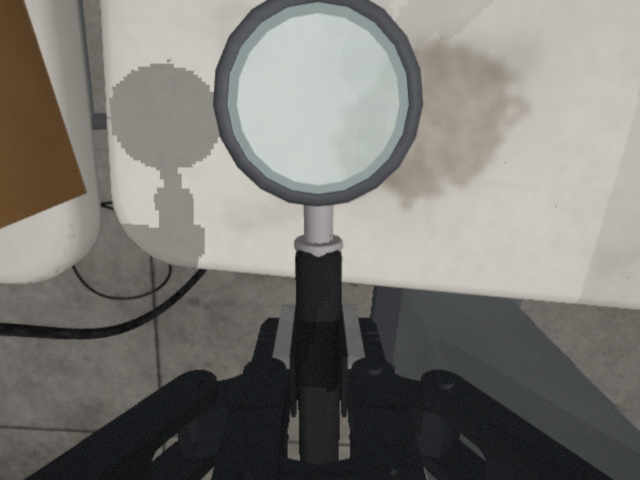

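The loupe is gripped square and level: the lens is centred at (318.5,100), which puts it 83 mm ahead of and 16 mm below the TCP. Next I pull across at height, then take two flanking views to refine the pointer's height.

>>> apply_moves:
  rows:
    - [0,0,0.15,0]
    - [0,-0.15,0.35,-0.05]
    - [0,-0.35,0.5,-0.15]
    - [0,-0.55,0.5,-0.25]
    - [0,-0.75,0.5,-0.35]
    - [0,-0.9,0.5,-0.45]
    - [0,-1,0.5,-0.45]
    - [0,-1,0.5,-0.45]

```text
clock: 11.3
ee_pos: [0.4207, 0.1428, 0.2533]
eef_rot: [0.996, -0.086, -0.001, 0.001]
ft_force: [-0.5, -0.4, -1.7]
gripper_width: 0.0142
grasp_force: 69.9
```

>>> apply_moves:
  rows:
    - [0,-0.2,0,0]
    - [0,-0.42,0,0]
    - [0.2,-0.42,0,0]
    - [0.4,-0.42,0,0]
    - [0.45,-0.42,0,0]
    - [0.45,-0.42,0,0]
    - [0.45,-0.42,0,0]
    - [0.45,-0.42,0,0]

```text
clock: 12.1
ee_pos: [0.5093, 0.0618, 0.2537]
eef_rot: [0.997, -0.083, -0.001, 0.0]
ft_force: [0.4, -0.2, -1.4]
gripper_width: 0.0142
grasp_force: 69.9
```

```bash
cat > pin.py <<'E'
from h import *
import sys,pickle
def patch(n,new=True):
    w=wrist(n) if new else pickle.load(open(n+".pkl","rb"))
    T=np.linalg.inv(w["extrinsics"]);p=w["camera_matrix"]@(T[:3]@[.61,-.0383,.113,1]);p=p[:2]/p[2]
    x,y=np.round(p).astype(int);print(n,p.round(1))
    g=cv2.cvtColor(w["frame"],cv2.COLOR_RGB2GRAY);y0=max(0,y-14);x0=max(0,x-28)
    print("x0,y0",x0,y0)
    for r in g[y0:y+14,x0:x+28]: print("".join("#" if v<40 else "+" if v<70 else "-" if v<120 else "." for v in r))
for n in sys.argv[2:]: patch(n,sys.argv[1]=="new")
E
python3 pin.py new w9; python3 pin.py old w1 w2
```

```text
12.1 [0.5093 0.0618 0.2537] -9.57 [ 0.4 -0.2 -1.4] 0.014179243337726414
w9 [462.8  39.7]
x0,y0 435 26
........+#############+#++#####++#+#++##+###++####+-....
........+########+####+#########+##++++###++++#++++-....
........+######+#+####+##############+####++####+++.....
........+###++############+########++#+##++###+##++.....
........+######+#########+######+#####+###+##++###-.....
.......-######################+###################-.....
........++++####################################+-......
...........--------------+######+----------------.......
.........................-#####+-.......................
.........................-####++-.......................
.........................-#####+........................
.........................-#####+........................
.........................-#####-........................
..........................+###+.........................
..........................--+-..........................
........................................................
........................................................
.............................
[... 3149 characters left out ...]
................
........................................................
........................................................
........................................................
........................................................
........................................................
........................................................
........................................................
........................................................
........................................................
........................................................
........................................................
----------------------------------......................
```

>>> apply_moves:
  rows:
    - [0,-0.25,0,0]
    - [0,-0.5,0,0]
    - [0,-0.75,0,0]
    - [0,-1,0,0]
    - [0,-1,0,0]
    - [0,-1,0,0]
    - [0,-1,0,0]

```text
clock: 12.85
ee_pos: [0.5102, -0.1376, 0.2544]
eef_rot: [0.996, -0.084, -0.0, -0.0]
ft_force: [0.4, 0.7, -0.4]
gripper_width: 0.0142
grasp_force: 69.9
```

```bash
python3 pin.py new w10
```

```text
12.85 [ 0.5102 -0.1376  0.2544] -9.6 [ 0.4  0.7 -0.4] 0.014243284948073049
w10 [127.5 103.3]
x0,y0 100 89
...-++#+#+####+++####++++####+#####+##++#++##-..........
....+#+########++######+##+++########+###+###-..........
....++++#++####+##++++##+#+###++#+##+##+##+##-..........
....-+#####++#+##+#+##+####++++#+#+#+##+#####-..........
....-+++###+####++##+########################-..........
....-+++###+#+#++##+####+##++##+##+###+###+##-..........
....-+##++#+#+#+#++####+#####+#+#++####+#####+..........
.....++++#+#++##+######+#+#########+#########+..........
.....--------++++++++++##++##+----------------..........
.......-.-.------------#+++++-..........................
......................-++++++-..........................
.......................+#++++-..........................
.......................-+++#+-..........................
.......................-+###+-..........................
........................-+#++...........................
..........................--............................
........................................................
.............--.........................................
......-------+----------................................
.....--+++++++++++++++++-...............................
.....-++++++++++++++++++--..............................
.....-+++++++++++++++++++-..............................
.....-+++++++++++++++++++-..............................
.....-+++++++++++++++++++-..............................
.....-+++++++++++++--++++-..............................
......-+++++++++++++-++++--.............................
......-+++++++++++++-++++--.............................
......-+++++++++++++-+++++-.............................
```

```bash
python3 - <<'E'
from h import *
import pickle
P={"w1":(98.3,138.5),"w2":(290.8,105.5),"w9":(463,39.8),"w10":(126.2,104)}
r={k:ray(pickle.load(open(k+".pkl","rb")),v) for k,v in P.items()}
for s in (["w1","w2"],["w9","w10"],["w9","w1"],list(P)): print(s,*[np.round(x,4) for x in tri([r[k] for k in s])])
E
```

```text
['w1', 'w2'] [ 0.6097 -0.0383  0.1145] [0.0001 0.0001]
['w9', 'w10'] [ 0.6097 -0.038   0.1143] [0.0001 0.0001]
['w9', 'w1'] [ 0.6097 -0.0381  0.1141] [0.0001 0.0001]
['w1', 'w2', 'w9', 'w10'] [ 0.6097 -0.0381  0.1142] [0.0002 0.0002 0.0001 0.0002]
```

>>> apply_moves:
  rows:
    - [-0.2,0,0,0]
    - [-0.402,0,0,0]
    - [-0.402,0.2,0,0]
    - [-0.402,0.4,-0.2,0]
    - [-0.402,0.652,-0.4,0]
    - [-0.402,0.652,-0.6,0]
    - [-0.402,0.652,-0.615,0]
    - [-0.402,0.652,-0.615,0]
    - [-0.402,0.652,-0.615,0]

```text
clock: 13.8
ee_pos: [0.4319, -0.0084, 0.1326]
eef_rot: [0.997, -0.083, 0.001, 0.0]
ft_force: [0.3, -0.5, 0.3]
gripper_width: 0.014
grasp_force: 69.9
```

>>> apply_moves:
  rows:
    - [0.05,-0.009,0,0]
    - [0.12,-0.02,0,0]
    - [0.19,-0.033,0,0]
    - [0.25,-0.043,0,0]
    - [0.295,-0.05,0,0]
    - [0.295,-0.05,0,0]
    - [0.295,-0.05,0,0]
    - [0.295,-0.05,0,0]

```text
clock: 14.6
ee_pos: [0.4885, -0.0182, 0.131]
eef_rot: [0.996, -0.084, -0.001, -0.0]
ft_force: [0.3, -1.0, -0.5]
gripper_width: 0.0142
grasp_force: 69.9
```

```bash
cat > fin.py <<'E'
from h import *
import sys,pickle
from cell import optics
w=wrist(sys.argv[1]);g=cv2.cvtColor(w["frame"],cv2.COLOR_RGB2GRAY)
for y in range(0,236,6): print(f"{y:3d}","".join("#" if v<45 else "+" if v<75 else "-" if v<115 else "." for v in g[y,190:450:3]))
for n in("scene","top"):
    r=optics.get_image(n);pickle.dump(r,open(sys.argv[1]+n+".pkl","wb"))
E
python3 fin.py w11
```

```text
14.6 [ 0.4885 -0.0182  0.131 ] -9.62 [ 0.3 -1.  -0.5] 0.014220912141076066
  0 ----------------------....++++++++++++++++++++++++++++-+-+++...........................
  6 ------------------....-+++++-++++--................--++++---+++-.......................
 12 ------------........++++--+++-..........................-+++----++.....................
 18 ------++++++......-+++++++-................................-+++---+-...................
 24 -----+#+++####-..++---+-......................................-++---+..................
 30 -----+#++++##++++++++-..........................................++----+................
 36 -----+#+##++##+++-++..............................................++-----..............
 42 ------++++#+++++++-................................................-++--++-------------
 48 ------#++--++++--....................................................++--+-------------
 54 ------++--+++---......................................................+---+------------
 60 ------+++-++++--......................................................-+---+----------.
 66 ------+-+
[... 1954 characters left out ...]
++-------......--++---++++++............................
198 -------.......................-++++++++++-+--++++++++++-...............................
204 ----..................................++++++++++-......................................
210 ----..................................--...............................................
216 -----.................................--...............................................
222 -------...............................--...........................................-###
228 --------..............................--.........................................-#####
234 ---------.............................--.......................................-+######
```

```bash
python3 - <<'E'
from h import *
import pickle
rs=[]
for n in("top","scene"):
    r=pickle.load(open("w11"+n+".pkl","rb"));f=r["frame"].astype(int)
    T=np.linalg.inv(r["extrinsics"]);p=r["camera_matrix"]@(T[:3]@[.5703,-.0321,.115,1]);p=p[:2]/p[2]
    x,y=p.round().astype(int);print(n,p.round(1));w=16 if n=="top" else 26
    s=f[y-w:y+w,x-w:x+w]; b=s[...,2]-s[...,0]
    g=s.mean(2)
    for i in range(0,2*w,1): print("".join("#" if g[i,j]<60 else "o" if b[i,j]>10 and g[i,j]>130 else "+" if g[i,j]<110 else "." for j in range(2*w)))
E
```

```text
top [345.3 233.5]
...................++...........
................................
................................
+...............................
++..............................
++...............++.............
++...........oooooooo...........
++........+.ooo..o..ooo.........
++.....++.ooooooo....ooo........
++.....+.oooooooooooooooo.......
++....++oooooooooooooooooo......
+.....+.ooooooooooooooooooo+....
+.....+oooooooooooooooooooo+....
+....+.oooooooooooooooooooo.....
++...+.oooooooooooooooooooo.+...
++...+...oooooooooooooooooo.+...
++++++......ooooooooooooooo.+...
++++++............o...oooooo+...
+++++++.................oooo...+
++++++++++...............oo.++++
+++++++++++++++++++........+++++
++++++++++++++++++++++++++++++++
.+++++++++++++++++++++++++++++++
.+++++++++++++++++++++++++++++++
++++++++++++++++++++++++++++++++
.++++++.++++++++++++++++++++++++
.+++++++++++++++++++++++++++++++
.+++++++++++++++++++++++++++++++
++++..+.++++++++++++++++++++++++
++++......+.+.+.+++++.++++++++++
++++............++++++++++.+++++
.+++........+...+...+++.++++++++
scene [350.3 236.9]
######
[... 2049 characters left out ...]
..++.......
#++++####++...............................+++.......
#++++####+................................++++......
#++++##+..................................+++.......
#++.+++...................................+++.......
#+........................................+++.......
+.........................................+++.......
..........................................+++.......
..........................................+++.......
..........................................+++.......
.................+++......................+++.......
................++++++....................+++.......
.............++++++++.....................++........
............+++++++++.....................++........
```

```bash
python3 -c "
from cell import monitor,order
o=monitor.get_obs();print(o['clock'],o['ee_pos'],o['grasp_force'],abs(o['joint_vel']).max() if hasattr(o['joint_vel'],'max') else o['joint_vel'])
print(order.finish_job())"
```

```text
14.75 [ 0.48884633 -0.01818433  0.13122164] 69.87602591514587 0.006593159969169653
the job is handed in; nothing more can be done
None
```

The job is handed in at 14.75 s: the carriage is at its end stop and the gripper is holding the loupe level over the bolt, lens about 115 mm up against a measured pointer height of 114 mm; no verdict came back.

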